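# Fit a new cabin filter under the sliding cover of a cab heater unit

### The job

Fit the clean white filter in the cab heater unit on the bench: slide the grey cover on top of the unit fully open, put the filter upright into the slot and push it down until it is fully home, then slide the cover fully shut again. Leave the dirty filter and everything else on the bench as it stands.

Things in the scene. Friction and masses are not known exactly. Their poses are not given: they have to be found in the camera images.
- heater: Cab heater unit, fixed: dark plastic case, flat deck 106 mm above the bench, x -95..95, y -152..158 mm from its origin (on the bench under the case), z up. The filter slot is in the +y half; the cover slides along y. Two 58 mm spigots stick out 28 mm from the -x face, a round blower (160 mm diameter, 113 mm high) stands at x 165, y -55, two pipe stubs leave the +y end by 45 mm.
- slot_mouth (a point): Centre of the slot's mouth at deck height (106 mm up), heater x 0, y 75 mm; axes as heater. Slot 125 mm long (y) by 32 mm wide (x); a sloping light-grey lead-in widens it by 6 mm all round over its top 8 mm. Cover rails run along y at x 43.5..52 mm either side, 13 mm above the deck; end stops 9 mm high at heater y -150..-144 and 147..153.
- slot_floor (a point): Centre of the slot's closed floor, 90 mm below the deck (16 mm above the bench); axes as heater. A filter that is fully home stands on this floor, its origin at this point and its top edge level with the deck. Let go when part-way in, it slides down by itself or with a light push.
- gate (a joint): Sliding cover of the slot, metres: 0 = fully shut, 0.145 = fully open (towards heater -y), a stop at each end; may start a little open. Light-grey plate 84 (x) by 140 (y) by 5 mm, underside 4 mm above the deck: it passes over a filter that is fully home but runs into one sticking up. The slot is wholly free above 0.135. Steady friction about 2.5 N, no spring; stays where left.
- gate_rib (a point): Middle of the top edge of the cover's yellow upright pull rib, 143 mm above the bench (37 mm above the deck); moves with the cover, axes as heater. Rib 60 mm long (x), 10 mm thick (y), standing 28 mm above the cover's face. Cover fully shut: at heater x 0, y 25 mm; fully open: y -120 mm.
- new_filter: Clean filter to be fitted: a stiff, solid-sided pleated panel, white frame and white pleats, 28 mm thick (its x), 120 mm long (its y), 90 mm high (its z), about 0.11 kg, standing upright on its long edge on the bench. Origin: centre of its underside. It may go in either way round (turned by half a turn or not).
- used_filter: Dirty filter of the same size, brown frame and dark pleats, standing the same way on the bench; origin: centre of its underside. The two filters may stand in each other's place. To be left alone.
- tape_roll: Roll of black tape lying flat, 104 mm outer diameter, 45 mm high; origin: centre of its underside. To be left alone.
- spray_can: Spray can, blue with red cap, 62 mm diameter, 190 mm high; origin: centre of its underside. To be left alone.
- mug: Blue mug, 82 mm diameter, 92 mm high; origin: centre of its underside. To be left alone.
- carton: Empty cardboard filter carton, open on top, 45 x 135 mm, 100 mm high; origin: centre of its underside. To be left alone.
- screwdriver: Screwdriver, 200 mm long with a red handle, lying on the bench; origin: at half its length, on the bench. To be left alone.
- grease_jar: Grease jar, red label, yellow lid, 84 mm diameter, 85 mm high; origin: centre of its underside. To be left alone.
- parts_dish: Shallow steel dish, 110 mm diameter, 30 mm high; origin: centre of its underside. To be left alone.
- wrench: Steel wrench, 180 mm long, lying flat; origin: at half its length, on the bench. To be left alone.
Mind the look-alikes: they are no part of the job. What is shaped like the new_filter but green or purple is not meant.

How it is judged:
By the outcome, as a careful person would: the job done as asked, in the order asked, and still so for the second after the job is handed in, with the robot touching nothing.
It also fails if it takes over 72 s, if anything falls off the work surface, if the arm or the gripper's body presses on something with over 40 N, if the wrist force passes 120 N, or if a joint passes its speed limit or range.

### The arm

A 6-joint arm with a two-finger parallel gripper is mounted at the origin on the work surface. World frame = base frame: x ahead of the robot, y to its left, z up, the work surface at z = 0. Lengths are in mm, angles in rad, forces in N, time in s.
With the tool pointing down it reaches from about 275 to 750 mm from the base axis. Payload 10.2 kg.
Tool frame: the origin (TCP) lies at the very end of the fingers, on their centre line; the grasp point (between the pads) lies 19 mm behind it; z points along the fingers, y is the direction in which the jaws open and shut (so a half turn about z gives the same grasp; the last joint's range is limited). The gripper opens to 85 mm and grips with 20 to 120 N. Pads are 22 mm wide; open, the fingers measure 114 mm over their backs; the gripper's body (76 mm by 85 mm) begins 54 mm behind the grasp point. The pads swing forward as they close: fully open they stand 13 mm farther back than shut.
Start: joints at [-1.474, 0.313, 1.498, -0, 1.331, -0.223], TCP at [165.035, -498.392, 231.294] pointing down, gripper open.
Joint ranges: [-2.94, 2.94], [-0.97, 2.17], [0.19, 2.56], [-1.23, 4.37], [0.02, 3.11], [-2.88, 2.88]. Speed limits (rad/s): [2.39, 2.39, 3.01, 3.14, 3.14, 3.14].

### API

Orientations are given as a unit quaternion [x, y, z, w].
In Python, from workcell import read_state, read_camera, calibration, job_done gives the robot as it stands. The module is installed in compiled form; this text tells all that it offers.
- The arm moves only by the tool play_rows, never from a script. Its argument "targets" is a list of rows, each a list of 4 numbers: the shift along the tool's x, y, z each as a share of 0.25 m, from -1 to 1, then the turn about the tool's z as a share of pi/4 rad, from -1 to 1. A call has 1 to 20 rows; each row shifts and turns the pose as measured when the row begins, along the tool's axes as they then stand; what a row does not reach is not made up. A row lasts 1/12 s, in which the tool goes at most 41.7 mm and 7.16 degrees, less where a joint would pass 70% of its speed; a pose out of reach is approached as far as the arm can. A call with a number of a shift or a turn outside -1 to 1 is refused whole. A call with a gripper value outside its range is refused whole. "claw" is the gripper command: -1 is fully open, 1 is shut, values between are in proportion, set as the call begins (left out, the last holds). The fingers move at their own pace and stop on an object; "newtons" is the grip in N (left out, the last holds). Time passes only in rows, so rows that do not move let the fingers close. It gives the time, the measured TCP pose, the force and the opening at its end, in the units of the state.
- read_state(): the state, without advancing time (a new reading comes with each control period).
- read_camera(name): name is "side" or "top" or "wrist"; returns the picture (420x560x3 uint8, blue, green, red); there is no depth.
- calibration(name): a dict with "intrinsics" (3x3 intrinsics, pixels), "R" (3x3) and "t" (3): a world point X has camera coordinates R X + t. Camera axes: x right, y down, z forward; pixel columns grow to the right and rows downward; lengths in mm; the calibration is good to about 2 mm. A picture is of the moment at which its call begins: read the wrist's pose just before it. calibration takes no time and is no camera call; for the wrist camera it gives the pose at the moment of the call.
- job_done(): hands the job in, once; it reports no verdict.
The state is a dict: "time": time; "q": joint angles; "qvel": joint speeds; "effort": joint torques, N m; "tool_pos": TCP position; "ee_rot": TCP orientation; "ft_force": force on the tool from outside, world axes, zero at the start; "torque": the same for the moment, N m; "opening": finger opening in mm.
Only numpy, scipy, OpenCV 4.12 (cv2) and the standard library are available. Lean on these libraries where they do the work, as an engineer would, in place of code of your own. Each camera call takes 0.05 s, during which the arm holds its last target. There are 200 camera calls.

## Working session

There is one attempt and no reset: what is moved stays moved. The work goes in short steps, Python scripts to look and compute and a tool call to move; the robot and the scene stay as the last step left them, time stands still between calls to the robot, and variables do not carry over. Pictures are saved under pics/ and viewed, about 8 in all and at most 12, crops included, and the job is handed in when it is done.

Besides the shell and the picture viewer there is one more tool, called after ">>>" by a JSON object that holds its "api" and its "payload". play_rows: Moves the arm, as the interface text tells. Shift numbers are shares of 0.25 m and turn numbers shares of pi/4 rad, none past 1 either way. Its arguments: {"type":"object","properties":{"targets":{"type":"array","items":{"type":"array","items":{"type":"number","minimum":-1,"maximum":1}}},"claw":{"type":"number"},"newtons":{"type":"number"}},"required":["targets"]}

```bash
mkdir -p pics
cat > h.py <<'E'
import numpy as np, cv2
from workcell import *
from scipy.spatial.transform import Rotation as Rn
def snap(n,f):
    c=calibration(n); im=read_camera(n); cv2.imwrite(f'pics/{f}.png',im); return im,c
def ray(c,u,v):
    K,R,t=[np.array(c[k],float) for k in('intrinsics','R','t')]
    d=R.T@np.linalg.solve(K,[u,v,1]); return -R.T@t,d/np.linalg.norm(d)
def plane(c,u,v,z):
    o,d=ray(c,u,v); return o+d*(z-o[2])/d[2]
def tri(c1,p1,c2,p2):
    o1,d1=ray(c1,*p1);o2,d2=ray(c2,*p2)
    s=np.linalg.lstsq(np.c_[d1,-d2],o2-o1,rcond=None)[0]
    a,b=o1+s[0]*d1,o2+s[1]*d2; return (a+b)/2,np.linalg.norm(a-b)
def proj(c,X):
    K,R,t=[np.array(c[k],float) for k in('intrinsics','R','t')]
    p=K@(R@np.array(X,float)+t); return p[:2]/p[2]
E
python3 - <<'E'
from h import *
ims=[]
for n in('top','side','wrist'):
    im,c=snap(n,n+'0'); print(n,np.round(ray(c,280,210),2).tolist())
s=read_state();print(s['time'],s['tool_pos'],s['ee_rot'],s['opening'],s['ft_force'])
E
```

```text
top [[409.97, 3.59, 1268.19], [0.09, 0.02, -1.0]]
side [[-106.02, 777.41, 766.0], [0.53, -0.65, -0.54]]
wrist [[232.79, -477.01, 373.55], [-0.27, -0.08, -0.96]]
0.15 [ 165.00610107 -498.20202732  230.86461961] [ 9.87248476e-01  1.59186048e-01  4.72537771e-05 -4.97013738e-04] 85.3269715461061 [ 0.48541861 -0.17031996 -0.29161755]
```

View pics/top0.png

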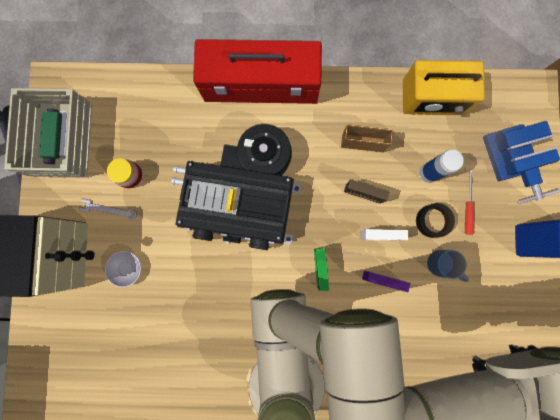

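View pics/side0.png

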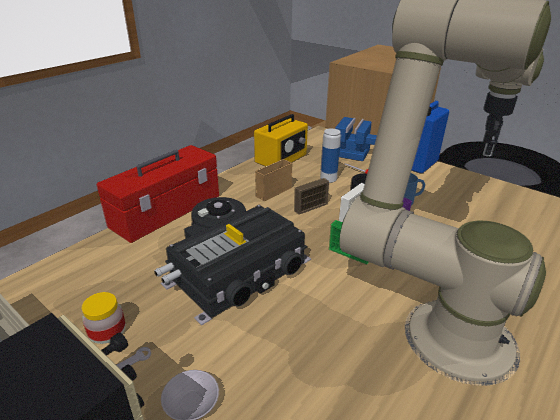

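Top view: heater at about (235,203), with its pipe stubs to the left (+y end) and the yellow rib at (232,200). Filter-shaped things: white (386,234), brown (368,190), green (321,269), purple (386,281) and the open carton (367,138). White (386,234) fits the description. Next I confirm it in a crop and measure.

Run:
```python
from h import *
t=cv2.imread('pics/top0.png');s=cv2.imread('pics/side0.png')
ct,cs=calibration('top'),calibration('side')
def blobs(im,lo,hi,box,mn=30):
    h=cv2.cvtColor(im,cv2.COLOR_BGR2HSV);m=cv2.inRange(h,lo,hi);k=np.zeros_like(m);x0,y0,x1,y1=box;k[y0:y1,x0:x1]=m[y0:y1,x0:x1]
    cs_,_=cv2.findContours(k,cv2.RETR_EXTERNAL,cv2.CHAIN_APPROX_NONE)
    return [c for c in cs_ if cv2.contourArea(c)>mn]
for nm,im,box in(('t',t,(170,150,310,250)),('s',s,(150,190,320,300))):
    for c in blobs(im,(20,120,120),(35,255,255),box): 
        r=cv2.minAreaRect(c);print(nm,'rib',r,cv2.boxPoints(r).round(1).tolist())
for nm,im,box in(('t',t,(340,210,430,260)),('s',s,(320,170,420,260))):
    for c in blobs(im,(0,0,190),(180,40,255),box):
        r=cv2.minAreaRect(c);print(nm,'white',r,cv2.boxPoints(r).round(1).tolist())
        if nm=='t':
            P=[plane(ct,*p,90)[:2] for p in cv2.boxPoints(r)];print(np.round(P))
a=cv2.resize(t[145:255,165:310],None,fx=4,fy=4,interpolation=cv2.INTER_CUBIC)[:440,:580]
b=cv2.resize(t[205:255,345:425],None,fx=2.7,fy=2.7,interpolation=cv2.INTER_CUBIC)
o=np.zeros((440,800,3),np.uint8);o[:,:580]=a;o[:b.shape[0],584:584+b.shape[1]]=b[:,:216]
b2=cv2.resize(s[170:240,320:400],None,fx=2.7,fy=2.7,interpolation=cv2.INTER_CUBIC);o[200:200+b2.shape[0],584:800]=b2
cv2.imwrite('pics/crop1.png',o)
```

```text
t rib ((230.8679962158203, 199.97601318359375), (7.781517505645752, 22.718454360961914), 10.304845809936523) [[225.0, 210.5], [229.10000610351562, 188.10000610351562], [236.6999969482422, 189.5], [232.6999969482422, 211.8000030517578]]
s rib ((234.66000366210938, 234.6199951171875), (25.400001525878906, 11.399999618530273), 36.869895935058594) [[221.10000610351562, 231.60000610351562], [227.89999389648438, 222.39999389648438], [248.1999969482422, 237.6999969482422], [241.39999389648438, 246.8000030517578]]
t white ((386.4999694824219, 234.0), (40.99999237060547, 9.999998092651367), -0.0) [[366.0, 239.0], [366.0, 229.0], [407.0, 229.0], [407.0, 239.0]]
[[ 443. -220.]
 [ 472. -220.]
 [ 474. -337.]
 [ 446. -337.]]
s white ((352.91217041015625, 192.27703857421875), (6.626114845275879, 26.039470672607422), 54.46232223510742) [[340.3999938964844, 197.10000610351562], [361.6000061035156, 182.0], [365.3999938964844, 187.39999389648438], [344.20001220703125, 202.5]]
```

View pics/crop1.png

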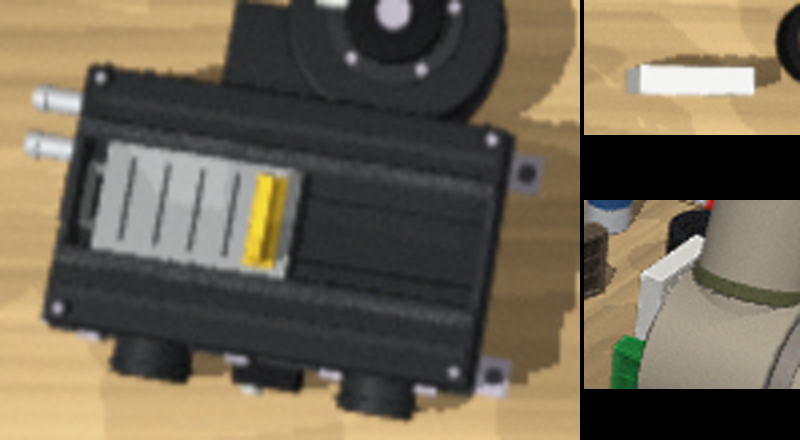

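The crop confirms that the white panel at (386,234) is the clean filter, with no other white one around. The heater's +y points left and slightly up, so its yaw is about -9°, and the cover is nearly shut. Now a rough rib position and the first deltas.

```bash
cat >> h.py <<'E'
def go(X,yaw=None):
    s=read_state(); R=Rn.from_quat(s['ee_rot']).as_matrix(); cur=np.degrees(np.arctan2(R[1,0],R[0,0]))
    d=R.T@(np.array(X)-s['tool_pos']); print('t',round(s['time'],2),'pos',np.round(s['tool_pos'],1),'yaw',round(cur,1),'op',round(s['opening'],1),'F',np.round(s['ft_force'],1),'q6',round(s['q'][5],2))
    print('delta mm',d.round(1),'share',(d/250).round(3),'rows>=',round(np.linalg.norm(d)/41.7,1))
    if yaw is not None: print('turn share total',round(-((yaw-cur+180)%360-180)/45,3))
E
python3 - <<'E'
from h import *
ct,cs=calibration('top'),calibration('side')
print(tri(ct,(230.9,200),cs,(234.7,234.6)), plane(ct,230.9,200,135), plane(cs,234.7,234.6,132))
S=[(100,76),(492,139),(57,307),(453,372)]
P=np.array([plane(ct,165+u/4,145+v/4,106) for u,v in S]);print(P.round(0)); e=P[0]-P[1]+P[2]-P[3];print(np.degrees(np.arctan2(-e[0],e[1])),P.mean(0))
go([459,-279,290],18)
E
```

```text
(array([542.94785532, 165.91436799, 123.50408776]), np.float64(3.2727576420387305)) [542.8833206 165.3306448 135.       ] [532.84349408 173.27238184 132.        ]
[[649. 291. 106.]
 [608.   7. 106.]
 [481. 315. 106.]
 [441.  32. 106.]]
-8.134528337742838 [544.5377232  161.19018104 106.        ]
t 0.15 pos [ 165.  -498.2  230.9] yaw 18.3 op 85.3 F [ 0.5 -0.2 -0.3] q6 -0.22
delta mm [ 348.  -115.7  -58.9] share [ 1.392 -0.463 -0.236] rows>= 8.9
turn share total 0.007
```

>>> {"api": "play_rows", "payload": {"targets": [[0.14, -0.046, -0.024, 0], [0.14, -0.046, -0.024, 0], [0.14, -0.046, -0.024, 0], [0.14, -0.046, -0.024, 0], [0.14, -0.046, -0.024, 0], [0.14, -0.046, -0.024, 0], [0.14, -0.046, -0.024, 0], [0.14, -0.046, -0.024, 0], [0.14, -0.046, -0.024, 0], [0.14, -0.046, -0.024, 0], [0, 0, 0, 0], [0, 0, 0, 0]]}}

```text
time: 1.15
tool_pos: [473.3, -267.7, 290.7]
ee_rot: [0.988, 0.157, -0.0, -0.004]
ft_force: [-0.5, -1.0, 0.1]
opening: 85.2
```

Run:
```python
from h import *
im,c=snap('wrist','w1');np.savez('w1.npz',**{k:np.array(c[k]) for k in c if k in('intrinsics','R','t')})
go([543,165,290],-8.5)
```

```text
t 1.2 pos [ 473.1 -267.9  290.7] yaw 18.1 op 85.6 F [ 1.7  0.3 -0.3] q6 0.52
delta mm [ 200.6 -389.9    3.9] share [ 0.802 -1.56   0.016] rows>= 10.5
turn share total 0.59
```

View pics/w1.png

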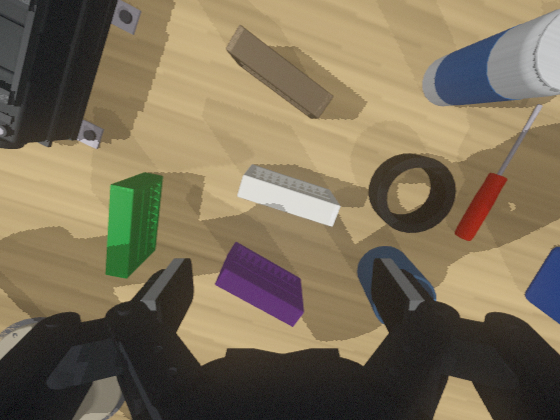

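Wrist view: white filter at about (290,197), bright top face, with pleats on the far side. The fingers are clear of everything. On to the cover.

>>> {"api": "play_rows", "payload": {"targets": [[0.067, -0.13, 0, 0], [0.067, -0.13, 0, 0], [0.067, -0.13, 0, 0], [0.067, -0.13, 0, 0], [0.067, -0.13, 0, 0], [0.067, -0.13, 0, 0], [0.067, -0.13, 0, 0], [0.067, -0.13, 0, 0], [0.067, -0.13, 0, 0], [0.067, -0.13, 0, 0], [0.067, -0.13, 0, 0], [0.067, -0.13, 0, 0], [0, 0, 0, 0.15], [0, 0, 0, 0.15], [0, 0, 0, 0.15], [0, 0, 0, 0.14], [0, 0, 0, 0], [0, 0, 0, 0]]}}

```text
time: 2.7
tool_pos: [544.3, 164.6, 287.2]
ee_rot: [0.995, -0.099, -0.007, -0.003]
ft_force: [-0.3, -0.3, 0.2]
opening: 85.3
```

Run:
```python
from h import *
im,c=snap('wrist','w2');np.savez('w2.npz',**{k:np.array(c[k]) for k in c if k in('intrinsics','R','t')})
ct,cs=calibration('top'),calibration('side')
go([543,165,250],-8.5)
h=cv2.cvtColor(im,cv2.COLOR_BGR2HSV);m=cv2.inRange(h,(20,100,80),(35,255,255))
for k in cv2.findContours(m,cv2.RETR_EXTERNAL,cv2.CHAIN_APPROX_NONE)[0]:
    if cv2.contourArea(k)>300:
        r=cv2.minAreaRect(k);b=cv2.boxPoints(r);print(r,b.round());print([plane(c,*p,143)[:2].round(0).tolist() for p in b])
# filter
w=cv2.imread('pics/w1.png');cw=dict(np.load('w1.npz'))
m=cv2.inRange(cv2.cvtColor(w,cv2.COLOR_BGR2HSV),(0,0,205),(180,40,255));k=np.zeros_like(m);k[150:240,225:350]=m[150:240,225:350]
k=max(cv2.findContours(k,cv2.RETR_EXTERNAL,cv2.CHAIN_APPROX_NONE)[0],key=cv2.contourArea);r=cv2.minAreaRect(k);b=cv2.boxPoints(r);print('filt',r,b.round())
for z in(85,90,95):
  P=np.array([plane(cw,*p,z)[:2] for p in b]);print(z,P.round(0).tolist(),P.mean(0).round(1),'top',plane(ct,386.5,234,z).round(1))
print(tri(cw,r[0],ct,(386.5,234)))
```

```text
t 2.75 pos [544.3 164.6 287.1] yaw -11.3 op 85.1 F [ 0.2 -0.6 -0.4] q6 1.85
delta mm [-0.8  0.  37.2] share [-0.003  0.     0.149] rows>= 0.9
turn share total -0.063
((280.643798828125, 190.15707397460938), (66.11988830566406, 21.08652114868164), 86.18592071533203) [[268. 158.]
 [289. 156.]
 [293. 222.]
 [272. 224.]]
[[583.0, 170.0], [580.0, 151.0], [515.0, 159.0], [517.0, 180.0]]
((9.999998092651367, 167.49998474121094), (19.999996185302734, 54.99999237060547), 0.0) [[  0. 195.]
 [  0. 140.]
 [ 20. 140.]
 [ 20. 195.]]
[[599.0, 436.0], [648.0, 411.0], [644.0, 393.0], [595.0, 416.0]]
filt ((287.7799072265625, 200.83221435546875), (101.83280181884766, 22.28839683532715), 17.87869644165039) [[236. 196.]
 [243. 175.]
 [340. 206.]
 [333. 227.]]
85 [[443.0, -220.0], [470.0, -220.0], [470.0, -341.0], [442.0, -343.0]] [ 456.3 -280.9] top [ 458.9 -279.6   85. ]
90 [[445.0, -220.0], [471.0, -221.0], [471.0, -340.0], [444.0, -341.0]] [ 457.5 -280.4] top [ 458.7 -278.4   90. ]
95 [[446.0, -220.0], [472.0, -221.0], [472.0, -338.0], [445.0, -340.0]] [ 458.8 -279.9] top [ 458.5 -277.2   95. ]
(array([ 458.34570635, -278.80847958,   91.18458462]), np.float64(1.4924535313399443))
```

View pics/w2.png

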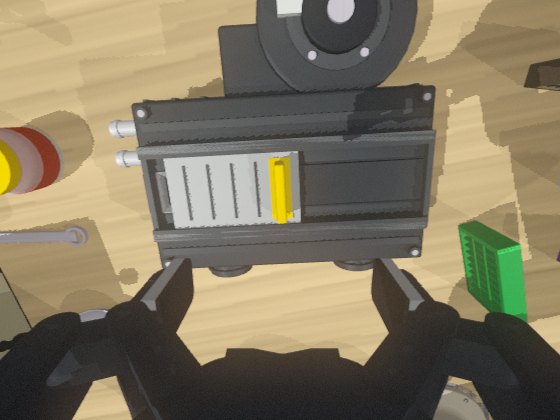

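Wrist view: rib at (281,190), jaws either side along the cover's travel, cover slightly open. Descend and grip the rib.

>>> {"api": "play_rows", "payload": {"targets": [[0, 0, 0.1, -0.06], [0, 0, 0.1, 0], [0, 0, 0.1, 0], [0, 0, 0.1, 0], [0, 0, 0.1, 0], [0, 0, 0.1, 0], [0, 0, 0.06, 0], [0, 0, 0, 0], [0, 0, 0, 0]]}}

```text
time: 3.5
tool_pos: [543.3, 160.5, 116.9]
ee_rot: [0.998, -0.064, -0.005, -0.003]
ft_force: [0.5, -0.0, 0.4]
opening: 85.4
```

Run:
```python
from h import *
go([545,165,121],-8.3)
```

```text
t 3.5 pos [543.3 160.5 116.9] yaw -7.4 op 85.4 F [ 0.5 -0.   0.4] q6 1.77
delta mm [ 1.1 -4.7 -4.1] share [ 0.004 -0.019 -0.016] rows>= 0.2
turn share total 0.021
```

>>> {"api": "play_rows", "payload": {"targets": [[0, -0.018, -0.02, 0.02], [0, 0, 0, 0]]}}

```text
time: 3.67
tool_pos: [544.7, 164.7, 124.2]
ee_rot: [0.997, -0.072, -0.004, -0.004]
ft_force: [0.7, -0.7, 0.1]
opening: 85.2
```

>>> {"api": "play_rows", "payload": {"targets": [[0, 0, 0, 0], [0, 0, 0, 0], [0, 0, 0, 0], [0, 0, 0, 0], [0, 0, 0, 0], [0, 0, 0, 0], [0, 0, 0, 0], [0, 0, 0, 0]], "claw": 1, "newtons": 30}}

```text
time: 4.33
tool_pos: [546.5, 165.2, 128.6]
ee_rot: [0.997, -0.071, -0.0, -0.004]
ft_force: [0.0, 0.9, -0.9]
opening: 9.2
```

>>> {"api": "play_rows", "payload": {"targets": [[0, 0.06, 0, 0], [0, 0.07, 0, 0], [0, 0.07, 0, 0], [0, 0.07, 0, 0], [0, 0.07, 0, 0], [0, 0.07, 0, 0], [0, 0, 0, 0]]}}

```text
time: 4.92
tool_pos: [532.0, 63.9, 128.6]
ee_rot: [0.998, -0.07, 0.001, -0.007]
ft_force: [-0.6, -2.2, -1.2]
opening: 9.0
```

Run:
```python
from h import *
go([545-18,165-126,124],-8.3)
```

```text
t 4.92 pos [532.   63.9 128.6] yaw -8.0 op 9.0 F [-0.6 -2.2 -1.2] q6 1.6
delta mm [-1.5 25.4  4.2] share [-0.006  0.102  0.017] rows>= 0.6
turn share total 0.006
```

Moved 102 mm with about 2 N drag. On to the stop in small steps.

>>> {"api": "play_rows", "payload": {"targets": [[0, 0.04, 0, 0], [0, 0.04, 0, 0], [0, 0.02, 0, 0], [0, 0.02, 0, 0], [0, 0.02, 0, 0], [0, 0.02, 0, 0]]}}

```text
time: 5.42
tool_pos: [528.4, 38.8, 128.4]
ee_rot: [0.997, -0.071, 0.005, -0.024]
ft_force: [7.5, 31.6, 1.3]
opening: 9.1
```

>>> {"api": "play_rows", "payload": {"targets": [[0, -0.01, 0, 0], [0, 0, 0, 0], [0, 0, 0, 0], [0, 0, 0, 0], [0, 0, -0.08, 0], [0, 0, -0.12, 0], [0, -0.06, -0.14, 0], [0, -0.12, -0.14, 0], [0, -0.12, -0.12, 0], [0, -0.12, -0.08, 0], [0, -0.12, 0, 0], [0, -0.1, 0, 0], [0, 0, 0, 0], [0, 0, 0, 0]], "claw": 0}}

```text
time: 6.58
tool_pos: [549.8, 191.4, 310.6]
ee_rot: [0.997, -0.074, 0.004, -0.023]
ft_force: [-0.6, -0.8, -0.8]
opening: 42.9
```

Run:
```python
from h import *
im,c=snap('wrist','w3');np.savez('w3.npz',**{k:np.array(c[k]) for k in c if k in('intrinsics','R','t')})
go([545,165,250],-8.5)
for y in(-62.5,62.5,-68.5,68.5):pass
```

```text
t 6.63 pos [549.7 191.2 310.5] yaw -8.5 op 42.5 F [-1.   0.8  0.2] q6 1.83
delta mm [-1.  29.3 59.2] share [-0.004  0.117  0.237] rows>= 1.6
turn share total -0.0
```

View pics/w3.png

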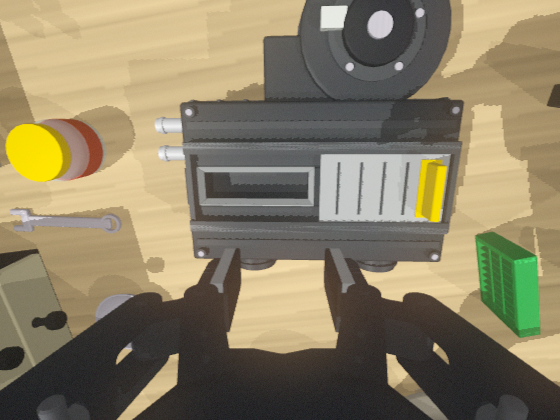

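Cover open, slot wholly visible at about (256,187), with the lead-in ring spanning columns 199–314. The tool picked up a small tilt at the stop, so I'll check its direction while measuring the slot.

Run:
```python
from h import *
s=read_state();print('toolz',Rn.from_quat(s['ee_rot']).as_matrix()[:,2].round(3))
w=cv2.imread('pics/w3.png');c=dict(np.load('w3.npz'))
g=cv2.cvtColor(w,cv2.COLOR_BGR2GRAY);print(g[187,190:210],g[187,305:325],g[160:180,256],g[195:215,256])
m=np.zeros_like(g);m[160:214,190:318]=(g[160:214,190:318]>75)*255
k=max(cv2.findContours(m,cv2.RETR_EXTERNAL,cv2.CHAIN_APPROX_NONE)[0],key=cv2.contourArea)
r=cv2.minAreaRect(k);b=cv2.boxPoints(r);q=cv2.approxPolyDP(cv2.convexHull(k),5,True)[:,0];print(r,q.tolist())
for B in(b,q):
  P=np.array([plane(c,*p,106)[:2] for p in B]);print(P.round(1).tolist(),P.mean(0).round(1),np.linalg.norm(np.diff(P,axis=0),axis=1).round(1))
ti,ct=snap('top','top1');cs_=snap('side','side1')
for p in P:print(proj(ct,[*p,106]).round(1),end=' ')
o=np.hstack([cv2.resize(ti[160:250,165:305],None,fx=3,fy=3,interpolation=2),cv2.resize(cs_[0][190:280,160:260],None,fx=3,fy=3,interpolation=2)]);cv2.imwrite('pics/crop2.png',o)
go([459,-279,200],90)
```

```text
toolz [ 0.011  0.045 -0.999]
[125 123 108  74  75  75  77  83 121 147 144 146 147 146 137 102  67  65
  64  65] [ 70  70  64 142 180 182 181 181 156  99  84  83  82  86 118 175 199 199
 198 200] [ 97  97 101  99 102  91 100 169 174 177 176 176 128 102 101 103  97  98
  97  96] [ 52  53  54  99 148 149 149 149 148 148 162  94  96  99 102  98 103  96
  94  96]
((253.5, 186.5), (53.0, 127.0), 90.0) [[317, 160], [317, 213], [190, 213], [190, 160]]
[[595.8, 301.3], [574.9, 156.0], [512.3, 163.3], [533.0, 316.2]] [554.  234.2] [146.8  63.  154.2]
[[574.9, 156.0], [512.3, 163.3], [533.0, 316.2], [595.8, 301.3]] [554.  234.2] [ 63.  154.2  64.5]
[235.9 190.2] [232.7 211.8] [179.6 203.6] [185.7 182. ] t 6.73 pos [549.7 190.2 310.3] yaw -8.6 op 42.7 F [ 0.1  0.6 -1. ] q6 1.83
delta mm [-19.8 482.   88.3] share [-0.079  1.928  0.353] rows>= 11.8
turn share total -2.191
```

View pics/crop2.png

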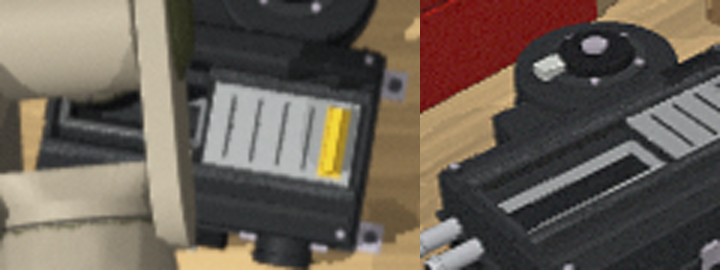

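The side crop shows the slot ring clear and the cover open. I'll redo the ring mask with a higher threshold and triangulate it with the side view.

Run:
```python
from h import *
w=cv2.imread('pics/w3.png');c=dict(np.load('w3.npz'));cs=calibration('side')
def ring(im,x0,y0,x1,y1,th):
    g=cv2.cvtColor(im,cv2.COLOR_BGR2GRAY);m=np.zeros_like(g);m[y0:y1,x0:x1]=(g[y0:y1,x0:x1]>th)*255
    k=max(cv2.findContours(m,cv2.RETR_EXTERNAL,cv2.CHAIN_APPROX_NONE)[0],key=cv2.contourArea);h=cv2.convexHull(k)
    e=3
    q=cv2.approxPolyDP(h,e,True)
    while len(q)>4: e+=.5;q=cv2.approxPolyDP(h,e,True)
    return q[:,0].astype(float)
A=ring(w,193,162,317,213,122);print(A.tolist())
P=np.array([plane(c,*p,106) for p in A]);print(P.round(1).tolist(),P.mean(0).round(1))
i=np.argsort(P[:,1]);e=P[i[2:],:2].mean(0)-P[i[:2],:2].mean(0);print('len',np.linalg.norm(e),'yaw',np.degrees(np.arctan2(-e[0],e[1])))
s=cv2.imread('pics/side1.png')
print([proj(cs,p).round(1).tolist() for p in P])
# side corners seen in crop2 (crop scale 3, origin 160,190)
S={'far -y':(160+(638-420)/3,190+144/3),'left +y +x':(160+(497-420)/3,190+206/3)}
for k,p in S.items():
    for a in A:
        X,d=tri(c,a,cs,p)
        if d<8:print(k,a,X.round(1),round(d,1))
```

```text
[[314.0, 168.0], [313.0, 205.0], [201.0, 205.0], [197.0, 167.0]]
[[566.4, 160.4, 106.0], [522.8, 166.9, 106.0], [541.1, 300.4, 106.0], [586.7, 295.0, 106.0]] [554.2 230.7 106. ]
len 135.43969770985427 yaw -8.197948780691684
[[229.5, 235.6], [239.8, 243.3], [194.8, 266.2], [184.1, 257.2]]
far -y [314. 168.] [562.9 157.4  97.2] 6.8
left +y +x [197. 167.] [585.  294.6 102.3] 4.1
```

>>> {"api": "play_rows", "payload": {"targets": [[0, 0.14, 0, 0], [0, 0.14, 0, 0], [0, 0.14, 0, 0], [0, 0.14, 0, 0], [0, 0.14, 0, 0], [0, 0.14, 0, 0], [0, 0.14, 0, 0], [0, 0.14, 0, 0], [0, 0.14, 0, 0], [0, 0.14, 0, 0], [0, 0.14, 0, 0], [0, 0.14, 0, 0], [0, 0.14, 0, 0]], "claw": -1}}

```text
time: 7.82
tool_pos: [467.7, -285.9, 286.3]
ee_rot: [0.997, -0.08, 0.001, -0.022]
ft_force: [-0.3, 0.1, -0.1]
opening: 85.0
```

>>> {"api": "play_rows", "payload": {"targets": [[0, 0, 0, -0.15], [0, 0, 0, -0.15], [0, 0, 0, -0.15], [0, 0, 0, -0.15], [0, 0, 0, -0.15], [0, 0, 0, -0.15], [0, 0, 0, -0.15], [0, 0, 0, -0.15], [0, 0, 0, -0.15], [0, 0, 0, -0.15], [0, 0, 0, -0.15], [0, 0, 0, -0.15], [0, 0, 0, -0.15], [0, 0, 0, -0.15], [0, 0, 0, -0.1], [0, 0, 0, 0], [0, 0, 0, 0]]}}

```text
time: 9.23
tool_pos: [447.7, -307.8, 280.3]
ee_rot: [0.692, 0.721, 0.015, -0.019]
ft_force: [0.2, -1.0, 0.2]
opening: 85.2
```

Run:
```python
from h import *
go([458,-279,160],90)
```

```text
t 9.23 pos [ 447.7 -307.8  280.3] yaw 92.3 op 85.2 F [ 0.2 -1.   0.2] q6 -0.87
delta mm [ 22.5  12.  121.5] share [0.09  0.048 0.486] rows>= 3.0
turn share total 0.052
```

Slot centre is (554,231), yaw -8.2°, ring 135×45 mm (nominal 137×44). The rib position predicts (556,232), which agrees. Now to above the filter.

>>> {"api": "play_rows", "payload": {"targets": [[0.03, 0.016, 0.12, 0.05], [0.03, 0.016, 0.12, 0], [0.03, 0.016, 0.12, 0], [0, 0, 0.12, 0], [0, 0, 0, 0], [0, 0, 0, 0]]}}

```text
time: 9.73
tool_pos: [457.1, -281.5, 159.0]
ee_rot: [0.715, 0.699, 0.014, -0.017]
ft_force: [-0.6, -0.2, 1.3]
opening: 85.4
```

Run:
```python
from h import *
im,c=snap('wrist','w4')
go([458,-279,90],90)
m=cv2.inRange(cv2.cvtColor(im,cv2.COLOR_BGR2HSV),(0,0,200),(180,40,255))
k=max(cv2.findContours(m,cv2.RETR_EXTERNAL,cv2.CHAIN_APPROX_NONE)[0],key=cv2.contourArea);b=cv2.boxPoints(cv2.minAreaRect(k));print(b.round())
P=np.array([plane(c,*p,90)[:2] for p in b]);print(P.round(1).tolist(),P.mean(0))
```

```text
t 9.78 pos [ 456.9 -281.6  159. ] yaw 88.7 op 85.3 F [-0.2 -0.1 -1.7] q6 -0.77
delta mm [-0.5  1.3 69. ] share [-0.002  0.005  0.276] rows>= 1.7
turn share total -0.028
[[261. 221.]
 [261. 138.]
 [300. 138.]
 [300. 221.]]
[[442.1, -279.3], [444.4, -219.6], [471.4, -220.2], [471.0, -279.9]] [ 457.2423644  -249.78129129]
```

View pics/w4.png

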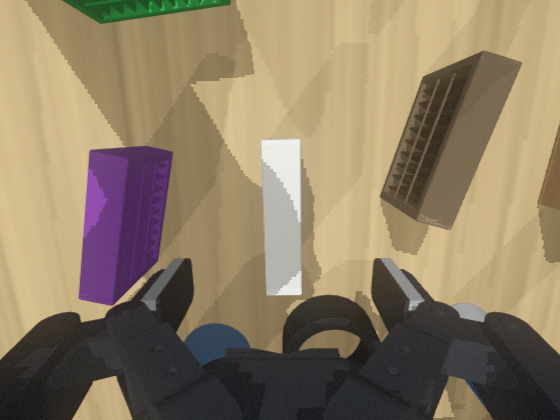

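The white filter lies centred between the jaws (262–301 × 139–296), and purple and brown are clear of the finger tracks. Descend and grip.

>>> {"api": "play_rows", "payload": {"targets": [[0, 0, 0.1, -0.03], [0, 0, 0.1, 0], [0, 0, 0.1, 0], [0, 0, 0.07, 0], [0, 0, 0, 0], [0, 0, 0, 0]], "claw": -0.4}}

```text
time: 10.28
tool_pos: [461.1, -285.0, 75.8]
ee_rot: [0.709, 0.705, 0.014, -0.007]
ft_force: [0.9, 0.0, 0.5]
opening: 59.9
```

Run:
```python
from h import *
go([457,-280,59],90)
```

```text
t 10.28 pos [ 461.1 -285.    75.8] yaw 89.7 op 59.9 F [0.9 0.  0.5] q6 -0.8
delta mm [ 4.5 -4.3 16.9] share [ 0.018 -0.017  0.068] rows>= 0.4
turn share total -0.006
```

>>> {"api": "play_rows", "payload": {"targets": [[0.018, -0.017, 0.035, 0], [0, 0, 0.035, 0], [0, 0, 0, 0]]}}

```text
time: 10.53
tool_pos: [458.4, -281.9, 61.9]
ee_rot: [0.709, 0.705, 0.014, -0.003]
ft_force: [0.6, 0.0, -1.2]
opening: 59.8
```

>>> {"api": "play_rows", "payload": {"targets": [[0, 0, 0, 0], [0, 0, 0, 0], [0, 0, 0, 0], [0, 0, 0, 0], [0, 0, 0, 0], [0, 0, 0, 0], [0, 0, 0, 0]], "claw": 1, "newtons": 40}}

```text
time: 11.12
tool_pos: [459.0, -282.4, 63.5]
ee_rot: [0.709, 0.705, 0.014, -0.002]
ft_force: [0.1, -0.7, -0.9]
opening: 27.6
```

Run:
```python
from h import *
go([457,-280,59],90);print(read_state()['ee_rot'])
```

```text
t 11.12 pos [ 459.  -282.4   63.5] yaw 89.6 op 27.6 F [ 0.1 -0.7 -0.9] q6 -0.8
delta mm [ 2.3 -2.1  4.5] share [ 0.009 -0.008  0.018] rows>= 0.1
turn share total -0.008
[ 0.70929678  0.70476249  0.01431823 -0.00170161]
```

>>> {"api": "play_rows", "payload": {"targets": [[0, 0, -0.06, 0], [0, 0, -0.1, 0], [0, 0, -0.14, 0], [0, 0, -0.14, 0], [0, 0, -0.14, 0], [0, 0, -0.1, 0], [0, 0, -0.06, 0], [0, 0, 0, 0]]}}

```text
time: 11.78
tool_pos: [454.5, -285.7, 255.3]
ee_rot: [0.709, 0.705, 0.014, -0.005]
ft_force: [0.9, -0.3, -0.5]
opening: 27.4
```

Run:
```python
from h import *
go([554,229,240],81.8);print(read_state()['ee_rot'])
```

```text
t 11.78 pos [ 454.5 -285.7  255.3] yaw 89.6 op 27.4 F [ 0.9 -0.3 -0.5] q6 -0.79
delta mm [514.7  95.9  30.4] share [2.059 0.384 0.122] rows>= 12.6
turn share total 0.174
[ 0.70932125  0.70472583  0.01422838 -0.00473584]
```

>>> {"api": "play_rows", "payload": {"targets": [[0.07, 0.013, 0, 0], [0.13, 0.024, 0, 0], [0.13, 0.024, 0, 0], [0.13, 0.024, 0, 0], [0.13, 0.024, 0, 0], [0.13, 0.024, 0, 0], [0.13, 0.024, 0, 0], [0.13, 0.024, 0, 0], [0.13, 0.024, 0, 0], [0.13, 0.024, 0, 0], [0.13, 0.024, 0, 0], [0.13, 0.024, 0, 0], [0.13, 0.024, 0, 0], [0.13, 0.024, 0, 0], [0.13, 0.024, 0, 0], [0.1, 0.018, 0, 0], [0.05, 0.01, 0, 0], [0, 0, 0, 0.09], [0, 0, 0, 0.09], [0, 0, 0, 0]]}}

```text
time: 13.45
tool_pos: [548.6, 250.7, 241.2]
ee_rot: [0.76, 0.65, 0.001, -0.018]
ft_force: [-0.3, 0.0, -2.1]
opening: 27.2
```

Run:
```python
from h import *
im,c=snap('wrist','w5');np.savez('w5.npz',**{k:np.array(c[k]) for k in c if k in('intrinsics','R','t')})
go([554,229,200],81.8);print(read_state()['ee_rot'])
```

```text
t 13.5 pos [548.5 250.5 241. ] yaw 81.2 op 27.4 F [-0.6 -0.6 -1.2] q6 0.37
delta mm [-21.4   9.8  40.3] share [-0.086  0.039  0.161] rows>= 1.1
turn share total -0.012
[ 0.75875283  0.65111382  0.00107472 -0.01854159]
```

View pics/w5.png

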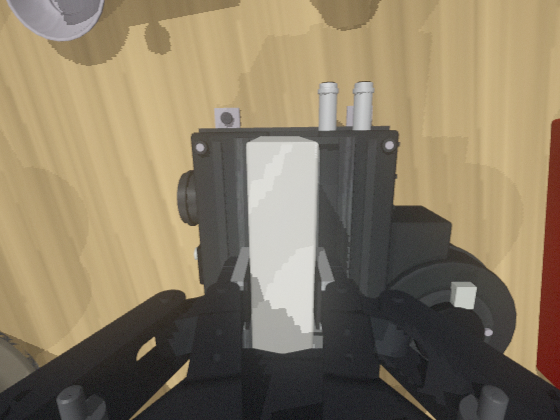

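Filter held straight, top face about (247–318 × 147–348), hiding the slot. I'll compute its true pose in the grip and the remaining correction.

Run:
```python
from h import *
c=dict(np.load('w5.npz'));im=cv2.imread('pics/w5.png');g=cv2.cvtColor(im,cv2.COLOR_BGR2GRAY)
for v in(150,180,210,235): 
    x=np.where((g[v,225:345]>150))[0]+225; L,R=x.min(),x.max()+1
    print(v,L,R,[plane(c,p,v,267)[:2].round(1).tolist() for p in(L,R)])
print(g[130:156,283])
for v in(143,348):print(v,plane(c,283,v,267)[:2].round(1))
s=read_state();R=Rn.from_quat(s['ee_rot']).as_matrix();print(R.round(3).tolist())
```

```text
150 246 319 [[545.4, 310.4], [573.3, 306.0]]
180 247 318 [[543.6, 298.8], [571.5, 294.5]]
210 248 317 [[541.8, 286.5], [569.5, 282.4]]
235 249 316 [[540.2, 275.9], [567.8, 271.8]]
[ 93  86  83  86  86  86 146 168 168 168 167 173 205 213 216 220 219 220
 220 220 220 221 221 220 221 222]
143 [560.  310.8]
348 [545.7 219.2]
[[0.152, 0.988, -0.023], [0.988, -0.151, 0.03], [0.026, -0.027, -0.999]]
```

>>> {"api": "play_rows", "payload": {"targets": [[-0.045, 0.02, 0.05, -0.014], [-0.045, 0.02, 0.05, 0], [0, 0, 0.04, 0], [0, 0, 0, 0], [0, 0, 0, 0]]}}

```text
time: 13.92
tool_pos: [553.6, 226.7, 201.1]
ee_rot: [0.752, 0.659, -0.0, -0.019]
ft_force: [-0.3, 0.7, -1.3]
opening: 27.5
```

Run:
```python
from h import *
go([554.7,228.5,170],81.9);s=read_state();R=Rn.from_quat(s['ee_rot']).as_matrix();print(R[:,2].round(3).tolist())
```

```text
t 13.92 pos [553.6 226.7 201.1] yaw 82.4 op 27.5 F [-0.3  0.7 -1.3] q6 0.3
delta mm [ 1.1  1.8 31.1] share [0.004 0.007 0.124] rows>= 0.7
turn share total 0.011
[-0.026, 0.029, -0.999]
```

>>> {"api": "play_rows", "payload": {"targets": [[0.004, 0.007, 0.06, 0.01], [0, 0, 0.04, 0], [0, 0, 0, 0], [0, 0, 0, 0]]}}

```text
time: 14.25
tool_pos: [555.0, 229.7, 176.8]
ee_rot: [0.754, 0.657, 0.001, -0.019]
ft_force: [0.7, 0.0, -0.9]
opening: 27.5
```

Run:
```python
from h import *
im,c=snap('side','s2');snap('wrist','w6')
go([554.7,228.5,165],81.9)
w=cv2.imread('pics/w6.png')
o=np.hstack([cv2.resize(im[185:285,150:260],None,fx=4,fy=4,interpolation=2),cv2.resize(w[80:320,180:380],None,fx=1.66667,fy=1.66667)])
cv2.imwrite('pics/crop3.png',o)
```

```text
t 14.35 pos [555.1 229.7 177.1] yaw 82.1 op 27.6 F [ 0.2  0.1 -2.2] q6 0.31
delta mm [-1.5  0.1 12.1] share [-0.006  0.     0.048] rows>= 0.3
turn share total 0.005
```

View pics/crop3.png

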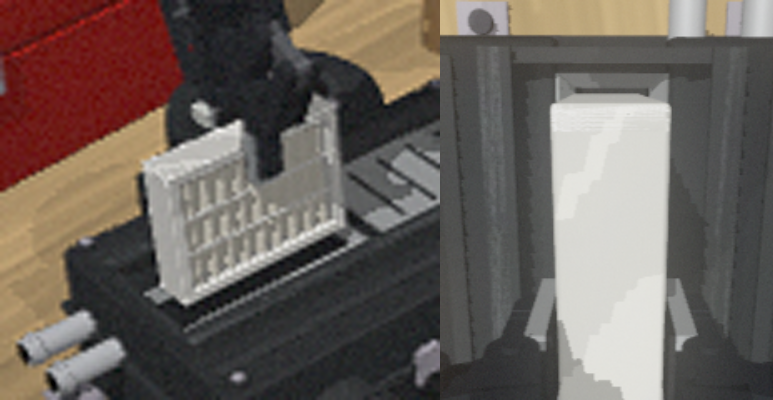

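Filter is right over the slot and in line with the ring. Lower it gently.

>>> {"api": "play_rows", "payload": {"targets": [[-0.003, 0, 0.03, 0], [-0.003, 0, 0.03, 0], [0, 0, 0.03, 0], [0, 0, 0, 0]]}}

```text
time: 14.68
tool_pos: [554.8, 229.0, 154.1]
ee_rot: [0.754, 0.657, 0.003, -0.018]
ft_force: [-0.2, -0.2, -1.6]
opening: 27.5
```

Run:
```python
from h import *
go([554.7,228.5,110],81.9)
```

```text
t 14.68 pos [554.8 229.  154.1] yaw 82.1 op 27.5 F [-0.2 -0.2 -1.6] q6 0.31
delta mm [-1.7  1.  44. ] share [-0.007  0.004  0.176] rows>= 1.1
turn share total 0.005
```

Already 15 mm in, with no contact force. Continue.

>>> {"api": "play_rows", "payload": {"targets": [[-0.003, 0, 0.03, 0], [-0.003, 0.003, 0.03, 0], [0, 0, 0.03, 0], [0, 0, 0, 0]]}}

```text
time: 15.02
tool_pos: [554.7, 227.8, 128.7]
ee_rot: [0.754, 0.657, 0.002, -0.018]
ft_force: [0.5, -0.1, -2.0]
opening: 27.2
```

>>> {"api": "play_rows", "payload": {"targets": [[0, 0, 0.03, 0], [0, 0, 0.03, 0], [0, 0, 0.02, 0], [0, 0, 0, 0]]}}

```text
time: 15.35
tool_pos: [554.5, 228.5, 106.3]
ee_rot: [0.754, 0.657, 0.002, -0.018]
ft_force: [1.1, 0.6, -2.4]
opening: 27.2
```

>>> {"api": "play_rows", "payload": {"targets": [[0, 0, -0.008, 0], [0, 0, 0, 0], [0, 0, 0, 0], [0, 0, 0, 0], [0, 0, -0.04, 0], [0, 0, -0.1, 0], [0, 0, -0.12, 0], [0, 0, -0.12, 0], [0, 0, 0, 0], [0, 0, 0, 0]], "claw": 0.05}}

```text
time: 16.18
tool_pos: [556.7, 225.5, 212.8]
ee_rot: [0.754, 0.657, 0.004, -0.017]
ft_force: [0.5, 0.2, -1.3]
opening: 40.8
```

Run:
```python
from h import *
im,c=snap('side','s3');w,_=snap('wrist','w7')
go([554.7,230,130],81.9)
o=np.hstack([cv2.resize(im[185:285,150:260],None,fx=4,fy=4,interpolation=2),cv2.resize(w[80:320,180:380],None,fx=1.66667,fy=1.66667)])
cv2.imwrite('pics/crop4.png',o)
```

```text
t 16.28 pos [556.7 225.5 212.1] yaw 82.2 op 40.7 F [ 0.8 -1.  -1.2] q6 0.31
delta mm [ 1.8 -0.8 82.2] share [ 0.007 -0.003  0.329] rows>= 2.0
turn share total 0.006
```

View pics/crop4.png

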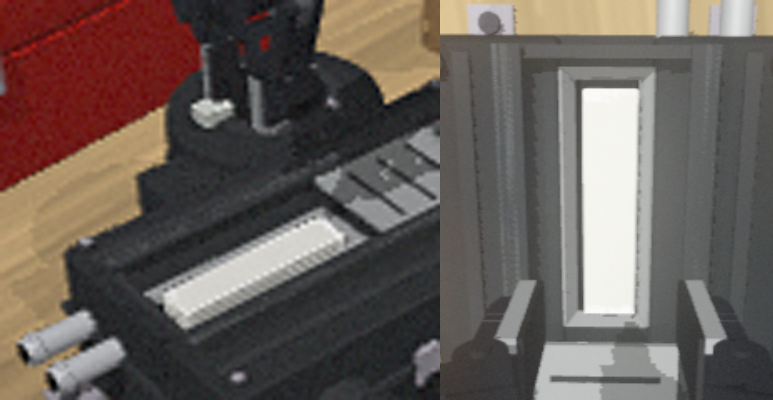

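It slid down, and the side view suggests it may still stand a few mm proud. Close the fingers and press its centre down.

>>> {"api": "play_rows", "payload": {"targets": [[0.007, -0.003, 0.1, 0], [0, 0, 0.1, 0], [0, 0, 0.08, 0], [0, 0, 0, 0], [0, 0, 0, 0], [0, 0, 0, 0]], "claw": 1, "newtons": 40}}

```text
time: 16.78
tool_pos: [553.3, 229.4, 137.4]
ee_rot: [0.754, 0.657, 0.001, -0.019]
ft_force: [0.6, 0.3, -0.1]
opening: 0.2
```

Run:
```python
from h import *
go([554.7,230,107],81.9)
```

```text
t 16.78 pos [553.3 229.4 137.4] yaw 82.1 op 0.2 F [ 0.6  0.3 -0.1] q6 0.31
delta mm [-0.   2.1 30.4] share [-0.     0.008  0.121] rows>= 0.7
turn share total 0.005
```

>>> {"api": "play_rows", "payload": {"targets": [[0, 0, 0.04, 0], [0, 0, 0.03, 0], [0, 0, 0.012, 0], [0, 0, 0.012, 0], [0, 0, 0.012, 0]]}}

```text
time: 17.2
tool_pos: [554.3, 230.5, 111.9]
ee_rot: [0.754, 0.657, 0.004, -0.017]
ft_force: [0.2, -0.6, 0.1]
opening: 0.0
```

>>> {"api": "play_rows", "payload": {"targets": [[0, 0, 0.014, 0], [0, 0, 0.014, 0]]}}

```text
time: 17.37
tool_pos: [554.8, 230.7, 105.9]
ee_rot: [0.754, 0.657, 0.005, -0.017]
ft_force: [-15.4, -6.0, 39.8]
opening: 0.2
```

The filter sits hard on its floor: TCP at 106 mm = deck height, 40 N. Lift off and go behind the rib.

>>> {"api": "play_rows", "payload": {"targets": [[0, 0, -0.06, 0], [0, 0, -0.12, 0], [0, 0, -0.14, 0], [-0.06, 0, -0.06, 0], [-0.12, 0, 0, 0], [-0.14, 0, 0, 0], [-0.14, 0, 0, 0], [-0.14, 0, 0, 0], [-0.14, 0, 0, 0], [-0.12, 0, 0, 0], [-0.06, 0, 0, 0], [0, 0, 0, 0], [0, 0, 0, 0]]}}

```text
time: 18.45
tool_pos: [523.9, -9.2, 198.8]
ee_rot: [0.753, 0.658, 0.006, -0.014]
ft_force: [-0.4, 0.6, 0.6]
opening: -0.5
```

Run:
```python
from h import *
im,c=snap('wrist','w8')
go([522,8,124],81.9)
s=read_state();R=Rn.from_quat(s['ee_rot']).as_matrix();print(R[:,2].round(3).tolist())
m=cv2.inRange(cv2.cvtColor(im,cv2.COLOR_BGR2HSV),(20,100,80),(35,255,255))
for k in cv2.findContours(m,cv2.RETR_EXTERNAL,cv2.CHAIN_APPROX_NONE)[0]:
    if cv2.contourArea(k)>300:
        r=cv2.minAreaRect(k);print(r,plane(c,*r[0],143).round(1))
```

```text
t 18.5 pos [524.   -8.8 198.7] yaw 82.4 op 0.2 F [1.  0.3 0.7] q6 -0.13
delta mm [14.3 -3.2 75.2] share [ 0.057 -0.013  0.301] rows>= 1.8
turn share total 0.01
[-0.009, 0.03, -1.0]
((277.0, 155.0), (30.0, 90.0), 90.0) [527.6  40.9 143. ]
```

View pics/w8.png

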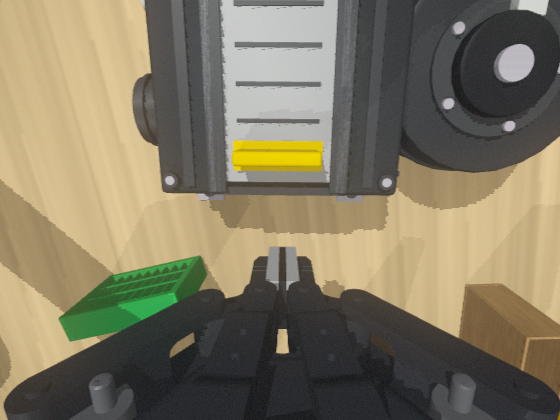

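Rib at (278,155), i.e. (528,41); the closed fingers are lined up behind it. Descend and push shut.

>>> {"api": "play_rows", "payload": {"targets": [[0.025, -0.008, 0.1, 0.01], [0, 0, 0.1, 0], [0, 0, 0.09, 0], [0, 0, 0, 0], [0, 0, 0, 0]]}}

```text
time: 18.92
tool_pos: [524.0, 5.4, 125.7]
ee_rot: [0.753, 0.658, 0.008, -0.013]
ft_force: [0.9, 0.1, 1.0]
opening: 0.2
```

Run:
```python
from h import *
go([546.5,178-11-5,124],81.9)
```

```text
t 18.92 pos [524.    5.4 125.7] yaw 82.2 op 0.2 F [0.9 0.1 1. ] q6 -0.11
delta mm [158.1   1.3   6.3] share [0.633 0.005 0.025] rows>= 3.8
turn share total 0.008
```

>>> {"api": "play_rows", "payload": {"targets": [[0.04, 0, 0.004, 0], [0.06, 0, 0.004, 0], [0.06, 0, 0, 0], [0.06, 0, 0, 0], [0.06, 0, 0, 0], [0.06, 0, 0, 0], [0.06, 0, 0, 0], [0.06, 0, 0, 0], [0.06, 0, 0, 0]]}}

```text
time: 19.67
tool_pos: [544.5, 142.1, 136.9]
ee_rot: [0.753, 0.658, 0.008, -0.006]
ft_force: [-0.9, -3.2, -2.0]
opening: 0.2
```

Run:
```python
from h import *
go([547,165,124],81.9)
```

```text
t 19.67 pos [544.5 142.1 136.9] yaw 82.4 op 0.2 F [-0.9 -3.2 -2. ] q6 0.16
delta mm [22.8 -0.6 13.4] share [ 0.091 -0.002  0.054] rows>= 0.6
turn share total 0.011
```

It's rising as it goes, so correct the height while finishing the push.

>>> {"api": "play_rows", "payload": {"targets": [[0, 0, 0.03, 0], [0.01, 0, 0.03, 0], [0.03, 0, 0.004, 0], [0.03, 0, 0.004, 0], [0.02, 0, 0.004, 0]]}}

```text
time: 20.08
tool_pos: [549.2, 167.1, 122.3]
ee_rot: [0.751, 0.66, 0.01, -0.003]
ft_force: [-9.1, -40.7, 17.7]
opening: -0.4
```

Stop reached at y 167 (predicted 165), 41 N. Back off, lift clear and check.

>>> {"api": "play_rows", "payload": {"targets": [[-0.03, 0, 0, 0], [-0.06, 0, 0, 0], [-0.03, 0, -0.08, 0], [0, 0, -0.14, 0], [0, 0, -0.14, 0], [-0.04, 0, -0.14, 0], [-0.12, 0, -0.1, 0], [-0.12, 0, 0, 0], [-0.06, 0, 0, 0], [0, 0, 0, 0], [0, 0, 0, 0], [0, 0, 0, 0]]}}

```text
time: 21.08
tool_pos: [532.1, 49.8, 277.1]
ee_rot: [0.752, 0.659, 0.012, -0.005]
ft_force: [-0.4, 0.2, 0.4]
opening: -0.1
```

Run:
```python
from h import *
w,c=snap('wrist','w9');s,cs=snap('side','s4');t,ct=snap('top','t4')
go([547,165,124],81.9)
for n,im,cc,b in(('w',w,c,(100,0,400,300)),('s',s,cs,(150,190,320,300)),('t',t,ct,(170,150,310,250))):
    m=cv2.inRange(cv2.cvtColor(im,cv2.COLOR_BGR2HSV),(20,120,90),(35,255,255));k=np.zeros_like(m);x0,y0,x1,y1=b;k[y0:y1,x0:x1]=m[y0:y1,x0:x1]
    L=cv2.findContours(k,cv2.RETR_EXTERNAL,cv2.CHAIN_APPROX_NONE)[0]
    if L:
        k=max(L,key=cv2.contourArea);r=cv2.minAreaRect(k);print(n,r,plane(cc,*r[0],140).round(1))
print('shut rib expect',np.array([554.2,230.7])-50*np.array([.1426,.99]))
cv2.imwrite('pics/fin.png',np.hstack([cv2.resize(w,(400,300)),cv2.resize(s[185:285,160:293],(400,300),interpolation=2)]))
```

```text
t 21.23 pos [532.   50.1 276.8] yaw 82.6 op -0.0 F [ 0.3  0.5 -0.3] q6 -0.01
delta mm [112.1  -1.1 155.5] share [ 0.448 -0.005  0.622] rows>= 4.6
turn share total 0.016
w ((277.3695068359375, 53.67945098876953), (71.22459411621094, 26.577425003051758), 1.0416266918182373) [547.1 177.  140. ]
s ((229.54000854492188, 236.77999877929688), (25.40000343322754, 11.800002098083496), 36.869895935058594) [528.  195.7 140. ]
t ((223.92308044433594, 198.88462829589844), (4.9029035568237305, 22.553356170654297), 11.309932708740234) [545.  184.1 140. ]
shut rib expect [547.07 181.2 ]
```

No more pictures, so I'll check numerically: the rib's far top edge and whether any slot ring or white filter shows beyond the cover.

Run:
```python
from h import *
ct=calibration('top');cs=calibration('side');u=np.array([.1426,.99]);S=np.array([554.2,230.7])
hy=lambda X:75+(X[:2]-S)@u
for f,cc in(('t4',ct),('top0',ct),('top1',ct)):
    im=cv2.imread(f'pics/{f}.png');m=cv2.inRange(cv2.cvtColor(im,cv2.COLOR_BGR2HSV),(20,120,90),(35,255,255))
    k=np.zeros_like(m);k[150:250,170:310]=m[150:250,170:310];L=cv2.findContours(k,0,1)[0];k=max(L,key=cv2.contourArea);r=cv2.minAreaRect(k);print(f,r[1],'rib y',hy(plane(cc,*r[0],140)).round(1))
w=cv2.imread('pics/w9.png');c=calibration('wrist')
# rib far edge, and brightness profile along heater y on the slot axis at cover-top height 115
m=cv2.inRange(cv2.cvtColor(w,cv2.COLOR_BGR2HSV),(20,120,90),(35,255,255));v=np.where(m[:150,270:285].max(1)>0)[0];print('rows',v.min(),v.max(),'far edge y',hy(plane(c,277,v.min(),143)).round(1),'expect 30')
t=cv2.cvtColor(cv2.imread('pics/t4.png'),6);s=cv2.cvtColor(cv2.imread('pics/side0.png'),6);s4=cv2.cvtColor(cv2.imread('pics/s4.png'),6)
for nm,im,cc in(('top',t,ct),('side',s4,cs),('side0',s,cs)):
    print(nm,[(y,int(im[tuple(proj(cc,[*(S+(y-75)*u),115]).round().astype(int)[::-1])])) for y in range(96,164,4)])
```

```text
t4 (4.9029035568237305, 22.553356170654297) rib y 27.6
top0 (7.781517505645752, 22.718454360961914) rib y 8.0
top1 (7.562353134155273, 22.687061309814453) rib y -118.6
rows 41 67 far edge y 30.1 expect 30
top [(96, 179), (100, 116), (104, 114), (108, 175), (112, 182), (116, 180), (120, 181), (124, 170), (128, 92), (132, 178), (136, 179), (140, 179), (144, 173), (148, 79), (152, 55), (156, 71), (160, 148)]
side [(96, 120), (100, 65), (104, 128), (108, 147), (112, 153), (116, 147), (120, 147), (124, 117), (128, 130), (132, 149), (136, 150), (140, 148), (144, 153), (148, 53), (152, 53), (156, 44), (160, 41)]
side0 [(96, 131), (100, 129), (104, 134), (108, 49), (112, 88), (116, 131), (120, 129), (124, 127), (128, 132), (132, 106), (136, 132), (140, 133), (144, 138), (148, 45), (152, 47), (156, 36), (160, 44)]
```

```bash
python3 -c "
from workcell import *;print(job_done());print(read_state()['time'])"
```

```text
the job is handed in; nothing more can be done
None
the job is handed in; nothing more can be done
```

The clean white filter is fitted in the heater and the cover is shut again. I handed the job in at about 21 s of the 72 s allowed.

- **Cover opened:** I gripped the yellow rib and pulled the cover to its open stop. The slot was then clear.
- **Filter fitted:** I lowered the filter into the slot with no contact force. It slid down when released. I then pressed it down until it stood firm with the fingertips at 106 mm, level with the deck, at about 40 N.
- **Cover shut:** I pushed the rib to the shut stop, reaching about 41 N, then lifted the arm clear.

**Last checks:**
- The rib's far edge measured heater y 30.1 mm, against 30 expected when shut.
- The cover travelled about 146 mm between the open and shut positions, against 145 nominal.
- The cover's light grey ran up to the +y end stop in both the top and side pictures.

**What disagreed or was not checked:**
- The rib's centre read 27.6 mm in the top view, against 25 nominal. Part of it was hidden there.
- The side view gave a poorer rib position. It was already a few mm off the top view at the start.
- I could not view the final picture because I had used up the 12 allowed, so the last check was by numbers only.
- I made no final check of the other bench items. No unexpected contact showed in the wrist force readings.
- The tool picked up a tilt of about 2.6° from pressing on the open stop. It did no harm to the fit.

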